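# Feel round the rim of a fresh print

## Task

Check the fresh print on the sprung bed for lifted corners: with closed fingertips, lightly touch the top of its U-shaped rim at the round boss and run along it, round both corners, to the plain square end. Keep enough pressure that the bed gives a few millimetres on its springs all the way, but never push the bed down to its stops or pull the print up, then move the fingers clear. Leave all the loose things around it where they are.

Things in the scene. Friction and masses are not known exactly. Their poses are not given: they have to be found in the camera images.
- carriage: fixed aluminium underframe of the printer bed, 190 x 190 mm, origin in the centre of its underside on the table; it may be turned any way. Over it floats the dark steel print plate, 200 x 200 mm, 5 mm thick, top face 45 mm above the table, turned like the carriage (plate x, y = carriage x, y).
- part (a point): centre of the plate's top face, under the white printed part: an open frame, a U-shaped upright rim round three sides of a square, 10 mm wide, flat-topped, its top 14 mm above the plate (59 mm above the table). In plate x, y (mm) the rim's centre line runs straight from the boss (start) at (-50,-60) to (-50,50), (50,50) and the plain end (50,-50).
- plate (a joint): how far the print plate with the part is pressed down on its springs, m: 0 at rest (to about 0.3 mm), positive downwards, about 1 mm per newton, stops at 0.010; negative if pulled up
- boss: the flat round boss, 22 mm across, at the START end of the rim, at plate x -50, y -60 mm; origin in its middle, at the top face; level with the rest of the rim, axes as the carriage
- run1a: the rim's first 41 mm after the boss; origin in its middle, at the top face; level with the rest of the rim, axes as the carriage
- run1b: the next 50 mm of rim, up to the first corner; origin in its middle, at the top face; level with the rest of the rim, axes as the carriage
- corner1: the first corner of the rim, 15 mm each way; origin where the centre lines meet, plate x -50, y +50 mm, at the top face; level with the rest of the rim, axes as the carriage
- run2a: the first 35 mm of the middle run after the first corner; origin in its middle, at the top face; level with the rest of the rim, axes as the carriage
- run2b: the other 45 mm of the middle run, up to the second corner; origin in its middle, at the top face; level with the rest of the rim, axes as the carriage
- corner2: the second corner of the rim, 15 mm each way; origin where the centre lines meet, plate x +50, y +50 mm, at the top face; level with the rest of the rim, axes as the carriage
- run3a: the first 40 mm of the last run after the second corner; origin in its middle, at the top face; level with the rest of the rim, axes as the carriage
- run3b: the next 45 mm of the last run; origin in its middle, at the top face; level with the rest of the rim, axes as the carriage
- finish: the last 10 mm of the rim, its plain square FINISH end, at plate x +50, y -50 mm; origin in its middle, at the top face; level with the rest of the rim, axes as the carriage
- knob_print: loose white printed knob, 24 mm across, 26 mm high, standing inside the U; origin at its underside; leave alone
- clip_print: loose white printed U-clip, 30 x 14 x 25 mm, standing on the plate beyond the middle run of the rim (plate y about +85); origin at its underside; leave alone
- scraper: loose spatula-like print scraper lying right of the bed; leave alone
- glue: loose small jar of bed glue, 32 mm across, 95 mm high, left of the bed; origin at its underside; leave alone
- caliper: loose steel caliper, about 200 mm long, lying left of the bed; leave alone
- driver: loose screwdriver lying right of the bed; leave alone
- cup: loose white plastic cup, 80 mm across, 90 mm high, left and nearer the robot; origin at its underside; leave alone

How it is judged:
On the way, in this order (a step that is already met when the one before it is completed fails the run):
1. the fingers touch boss with the bed pressed at least 1 mm (contact force between the fingers and boss above 0.2 N and value of joint plate above 0.001 m), for 0.05 s.
2. the fingers touch run1a, past boss, with the bed pressed at least 1 mm (contact force between the fingers and run1a above 0.2 N and value of joint plate above 0.001 m and not (contact force between the fingers and boss above 0.2 N)), for 0.05 s.
3. the fingers touch run1b, past run1a, with the bed pressed at least 1 mm (contact force between the fingers and run1b above 0.2 N and value of joint plate above 0.001 m and not (contact force between the fingers and run1a above 0.2 N)), for 0.05 s.
4. the fingers touch corner1 with the bed pressed at least 1 mm (contact force between the fingers and corner1 above 0.2 N and value of joint plate above 0.001 m), for 0.05 s.
5. the fingers touch run2a, past corner1, with the bed pressed at least 1 mm (contact force between the fingers and run2a above 0.2 N and value of joint plate above 0.001 m and not (contact force between the fingers and corner1 above 0.2 N)), for 0.05 s.
6. the fingers touch run2b, past run2a, with the bed pressed at least 1 mm (contact force between the fingers and run2b above 0.2 N and value of joint plate above 0.001 m and not (contact force between the fingers and run2a above 0.2 N)), for 0.05 s.
7. the fingers touch corner2 with the bed pressed at least 1 mm (contact force between the fingers and corner2 above 0.2 N and value of joint plate above 0.001 m), for 0.05 s.
8. the fingers touch run3a, past corner2, with the bed pressed at least 1 mm (contact force between the fingers and run3a above 0.2 N and value of joint plate above 0.001 m and not (contact force between the fingers and corner2 above 0.2 N)), for 0.05 s.
9. the fingers touch run3b, past run3a, with the bed pressed at least 1 mm (contact force between the fingers and run3b above 0.2 N and value of joint plate above 0.001 m and not (contact force between the fingers and run3a above 0.2 N)), for 0.05 s.
10. the fingers touch finish with the bed pressed at least 1 mm (contact force between the fingers and finish above 0.2 N and value of joint plate above 0.001 m), for 0.05 s.
At the end, for the whole second after the job is handed in: the rim was touched in order from the boss over every length of its runs and both corners to the plain end, with the bed pressed at least 1 mm at each; the bed is back at rest within 1 mm, and every loose thing is within 15 mm of where it stood and still (value of joint plate between -0.001 and 0.001 m and distance of each of knob_print, clip_print, scraper, glue, caliper, driver, cup from where it was at the start of the episode below 0.015 m and linear speed of each of knob_print, clip_print below 0.02 m/s).
It fails at once if the bed is pushed down onto its stops (more than 9 mm) (value of joint plate above 0.009 m).
It fails at once if the print or bed is pulled up by more than 3 mm (value of joint plate below -0.003 m).
It fails at once if a loose thing is moved or lifted by more than 20 mm (distance of any of knob_print, clip_print, scraper, glue, caliper, driver, cup from where it was at the start of the episode above 0.02 m).
It also fails if it takes over 42 s, if anything falls off the work surface, if the arm or the gripper's body presses on something with over 40 N, if the wrist force passes 120 N, or if a joint passes its speed limit or range.

## Robot

A 7-joint arm with a two-finger parallel gripper is mounted at the origin on the work surface. World frame = base frame: x ahead of the robot, y to its left, z up, the work surface at z = 0. Lengths are in m, angles in rad, forces in N, time in s.
With the tool pointing down it reaches from about 0.425 to 0.925 m from the base axis. Payload 6.8 kg.
Tool frame: the origin (TCP) lies at the very end of the fingers, on their centre line; the grasp point (between the pads) lies arm.grip_depth behind it (arm.grip_depth is the distance from the TCP to the grasp point, in m); z points along the fingers, y is the line along which they close (so a half turn about z gives the same grasp; the last joint's range is limited). The gripper opens to 85 mm and grips with 20 to 120 N. Pads are 22 mm wide; open, the fingers measure 114 mm over their backs; the gripper's body (76 mm by 85 mm) begins 54 mm behind the grasp point. The pads swing forward as they close: fully open they stand 13 mm farther back than shut.
Start: joints at [-1.451, 0.477, 0.022, 1.555, -0.011, 1.109, -0.083], TCP at [0.152, 0.658, 0.231] pointing down, gripper open.
Joint ranges: [-2.96, 2.96], [-0.34, 2.1], [-1.41, 1.46], [0.24, 2.44], [-1.37, 4.51], [0.17, 1.92], [-2.96, 2.96]. Speed limits (rad/s): [2.39, 2.39, 3.14, 3.14, 3.14, 3.14, 3.14].

## Interface

Orientations are given as a 3x3 rotation matrix whose columns are the frame's x, y, z axes.
In Python, from workcell import arm gives the robot as it stands.
- The arm moves only by the tool jog_arm, never from a script. Its argument "targets" is one flat list of numbers, 5 for each row, row after row: the gripper command: -1 is shut, 1 is fully open, values between are in proportion, then the shift along the tool's x, y, z normalised to -1 to 1, where 1 is 0.4 m, then the turn about the tool's z normalised to -1 to 1, where 1 is 45 degrees. In form: [gripper, dx, dy, dz, roll, gripper, dx, dy, dz, roll, ...]. A call has 1 to 12 rows; each row is the pose to reach, as a shift and turn from the pose commanded when the call began, along the tool's axes at that moment; what a row does not reach only later rows make up. A row lasts 1/10 s, in which the tool goes at most 50 mm and 8.59 degrees, less where a joint would pass 70% of its speed; a pose out of reach is approached as far as the arm can. A call with a number of a shift or a turn outside -1 to 1 is refused whole. A call with a gripper value outside its range is refused whole. The fingers move at their own pace and stop on an object; the grip force is fixed at half the most. Time passes only in rows, so rows that repeat a pose let the fingers close. It gives the time, the measured TCP pose, the force, the opening and the grip force at its end, in the units of the state.
- arm.get_obs(): the state, without advancing time (a new reading comes with each control period).
- arm.snapshot(name): name is "scene" or "side" or "wrist"; returns the picture (400x640x3 uint8, red, green, blue); there is no depth.
- arm.camera_params(name): a dict with "fovy" (degrees; the focal length in pixels is half the picture's height over the tangent of half this angle, whatever the lens; pixels are square), "cx", "cy" (the principal point, pixels), "D" ([k1, k2, p1, p2, k3] as OpenCV has them; the pictures are not rectified), "rvec" (rotation vector, rad) and "tvec" (3), from world to camera coordinates, as OpenCV has them. Camera axes: x right, y down, z forward; pixel columns grow to the right and rows downward; lengths in m; the calibration is good to about 2 mm. A picture is of the moment at which its call begins: read the wrist's pose just before it. camera_params takes no time and is no camera call; for the wrist camera it gives the pose at the moment of the call.
- arm.finish_job(): hands the job in; it is judged then, once.
The state is a dict: "clock": time; "joint_positions": joint angles; "dq": joint speeds; "tau": joint torques, N m; "eef_pos": TCP position; "tool_rot": TCP orientation; "force": force on the tool from outside, world axes, zero at the start; "torque": the same for the moment, N m; "grip_width": finger opening in m; "gripper_force": force on a finger pad.
Only numpy, scipy, OpenCV 4.12 (cv2) and the standard library are available. Lean on these libraries where they do the work, as an engineer would, in place of code of your own. Each camera call takes 0.05 s, during which the arm holds its last target. There are 200 camera calls.

## Working session

There is one attempt and no reset: what is moved stays moved. The work goes in short steps, Python scripts to look and compute and a tool call to move; the robot and the scene stay as the last step left them, time stands still between calls to the robot, and variables do not carry over. Pictures are saved under pics/ and viewed, at most 10 in all, crops included, and the job is handed in when it is done.

Besides the shell and the picture viewer there is one more tool, called by a JSON object that holds its "method" and its "body", one argument or row to a line. jog_arm: Moves the arm, as the interface text tells. Its arguments: {"type":"object","properties":{"targets":{"type":"array","items":{"type":"number"}}},"required":["targets"]}

```bash
mkdir -p pics; ls; cat > h.py <<'E'
import numpy as np,cv2
from workcell import arm
def cam(n):
    p=arm.camera_params(n);f=200/np.tan(np.radians(p['fovy'])/2)
    K=np.array([[f,0,p['cx']],[0,f,p['cy']],[0,0,1]]);return K,np.array(p['D'],float),np.array(p['rvec'],float),np.array(p['tvec'],float)
def ray(c,uv,z):
    K,D,r,t=c;q=cv2.undistortPoints(np.array(uv,float).reshape(-1,1,2),K,D).reshape(-1,2)
    R=cv2.Rodrigues(r)[0];o=-R.T@t.ravel();d=np.c_[q,np.ones(len(q))]@R
    return o+d*((z-o[2])/d[:,2])[:,None]
def proj(c,P):
    K,D,r,t=c;return cv2.projectPoints(np.array(P,float).reshape(-1,1,3),r,t,K,D)[0].reshape(-1,2)
E
python3 - <<'E'
from h import *
o=arm.get_obs();print({k:np.round(v,3).tolist() for k,v in o.items()},arm.grip_depth)
a=[]
for n in('scene','side','wrist'):
    c=cam(n);im=arm.snapshot(n)[:,:,::-1];cv2.imwrite(f'pics/{n}0.png',im);a.append(im)
    R=cv2.Rodrigues(c[2])[0];print(n,-R.T@c[3].ravel(),R[2])
E
```

```text
pics
{'clock': 0.0, 'joint_positions': [-1.451, 0.478, 0.022, 1.556, -0.012, 1.109, -0.083], 'dq': [0.001, 0.0, -0.001, 0.001, -0.002, 0.0, -0.0], 'tau': [-0.001, -59.645, 1.608, -28.12, 0.013, 0.009, -0.0], 'eef_pos': [0.152, 0.657, 0.23], 'tool_rot': [[-0.974, 0.226, -0.0], [0.226, 0.974, -0.002], [-0.0, -0.002, -1.0]], 'force': [0.301, -0.188, 0.035], 'torque': [0.013, 0.023, -0.016], 'gripper_force': 0.0, 'grip_width': 0.085} 0.0187
scene [1.23360428 0.22910546 0.94826978] [-0.62913421 -0.19200471 -0.75320936]
side [-0.0828196  -0.72706299  1.10822057] [ 0.42552848  0.51151799 -0.74650845]
wrist [0.08738228 0.67315663 0.37273083] [ 0.25204327 -0.05924121 -0.96590096]
```

View pics/scene0.png

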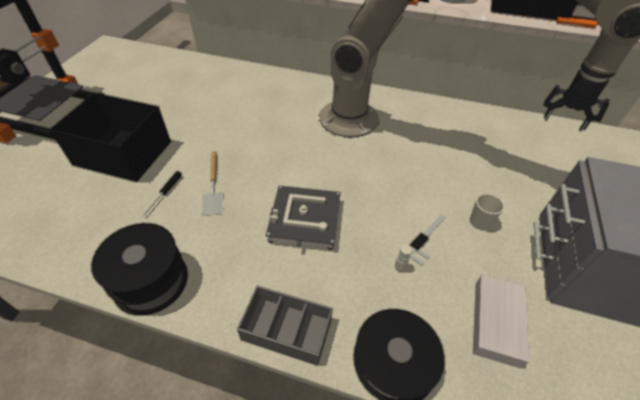

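View pics/side0.png

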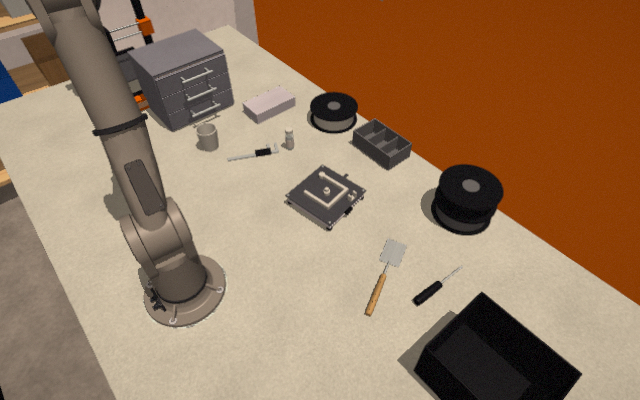

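The scene view shows the bed at about (305,217). The boss is near (322,226), the plain end near (325,199), the middle run near x≈288 and the clip at (275,215). Next I'll get a rough pose from both views.

```bash
python3 - <<'E'
from h import *
c=cam('scene');s=cam('side')
a=ray(c,[(322,226),(286,222),(291,195),(325,199),(305,217)],.059);print(a.round(3))
print(proj(s,a).round(0).tolist())
for n,b in(('scene',(255,175,355,265)),('side',(275,155,380,235))):
    im=cv2.imread(f'pics/{n}0.png')[b[1]:b[3],b[0]:b[2]];cv2.imwrite(f'pics/{n}c.png',im)
im=np.vstack([cv2.resize(cv2.imread('pics/scenec.png'),(400,300),interpolation=2),cv2.resize(cv2.imread('pics/sidec.png'),(400,300),interpolation=2)])
cv2.imwrite('pics/both.png',im)
E
```

```text
[[ 0.586  0.063  0.059]
 [ 0.604 -0.04   0.059]
 [ 0.502 -0.061  0.059]
 [ 0.485  0.043  0.059]
 [ 0.57   0.007  0.059]]
[[323.0, 173.0], [346.0, 187.0], [327.0, 205.0], [304.0, 190.0], [330.0, 184.0]]
```

View pics/both.png

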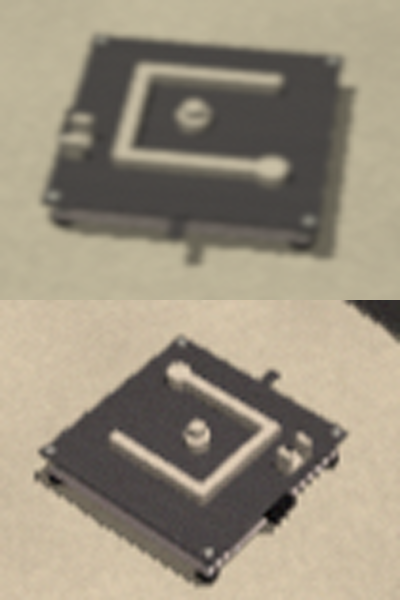

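Both views show the same layout. The boss is near (0.586,0.063), corner1 near (0.604,-0.04), corner2 near (0.502,-0.061) and the finish end near (0.485,0.043). The next move goes above the bed with the tool turned to match the plate.

{"method": "jog_arm", "body": {
  "targets": [1,-0.66,-0.69,0,0,1,-0.66,-0.69,0,0,1,-0.66,-0.69,0,0,1,-0.66,-0.69,0,0,1,-0.66,-0.69,0,0,1,-0.66,-0.69,0,0,1,-0.66,-0.69,0,0,1,-0.66,-0.69,0,0]
}}

```text
clock: 0.95
eef_pos: [0.3489, 0.3253, 0.2312]
tool_rot: [[-0.973, 0.229, 0.0], [0.229, 0.973, -0.001], [-0.0, -0.001, -1.0]]
force: [-0.1, 0.8, 0.5]
grip_width: 0.0855
gripper_force: 0.0
```

{"method": "jog_arm", "body": {
  "targets": [1,-0.66,-0.69,0,-0.53,1,-0.66,-0.69,0,-0.53,1,-0.66,-0.69,0,-0.53,1,-0.66,-0.69,0,-0.53,1,-0.66,-0.69,0,-0.53,1,-0.66,-0.69,0,-0.53,1,-0.66,-0.69,0,-0.53,1,-0.66,-0.69,0,-0.53,1,-0.66,-0.69,0,-0.53,1,-0.66,-0.69,0,-0.53,1,-0.66,-0.69,0,-0.53,1,-0.66,-0.69,0,-0.53]
}}

```text
clock: 2.15
eef_pos: [0.5415, 0.0024, 0.2311]
tool_rot: [[-0.982, -0.19, -0.001], [-0.19, 0.982, 0.001], [0.0, 0.001, -1.0]]
force: [0.4, 0.5, 0.1]
grip_width: 0.0856
gripper_force: 0.0
```

```bash
python3 - <<'E'
from h import *
o=arm.get_obs();print({k:np.round(o[k],4).tolist() for k in('clock','eef_pos','tool_rot','force')})
c=cam('wrist');cv2.imwrite('pics/w1.png',arm.snapshot('wrist')[:,:,::-1]);np.save('w1.npy',np.array([*c],dtype=object),allow_pickle=True)
E
```

```text
{'clock': 2.15, 'eef_pos': [0.5415, 0.0024, 0.2311], 'tool_rot': [[-0.9818, -0.1901, -0.0006], [-0.1901, 0.9818, 0.0007], [0.0005, 0.0008, -1.0]], 'force': [0.3978, 0.4935, 0.1039]}
```

View pics/w1.png

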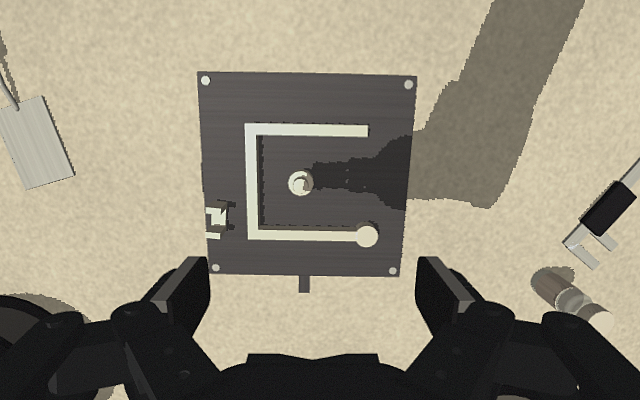

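The wrist view shows the whole rim clearly. The boss is at (367,236), corner1 about (253,234), corner2 about (251,130), the finish end at (368,130) and the knob at (300,183). The clip is at (217,215).

```bash
python3 - <<'E'
from h import *
c=tuple(np.load('w1.npy',allow_pickle=True));c=(c[0].astype(float),c[1].astype(float),c[2].astype(float),c[3].astype(float))
im=cv2.imread('pics/w1.png').min(2);m=(im>165).astype(np.uint8);m[:,:236]=0;m[:112]=0;m[255:]=0;m[:,385:]=0
n,l,st,_=cv2.connectedComponentsWithStats(m);k=1+st[1:,4].argmax();print(st[k])
def mid(u=None,v=None,lo=0,hi=0):
    x=np.where((l[lo:hi,u] if v is None else l[v,lo:hi])==k)[0]+lo
    return (u,x.mean()) if v is None else (x.mean(),v)
R1=ray(c,[mid(u=u,lo=215,hi=255) for u in range(270,345)],.059)
R2=ray(c,[mid(v=v,lo=236,hi=270) for v in range(145,220)],.059)
R3=ray(c,[mid(u=u,lo=112,hi=150) for u in range(270,360)],.059)
L=[cv2.fitLine(r[:,:2].astype(np.float32),2,0,1e-4,1e-4).ravel() for r in(R1,R2,R3)]
X=lambda a,b:a[2:]+a[:2]*np.linalg.solve(np.c_[a[:2],-b[:2]],b[2:]-a[2:])[0]
c1,c2=X(L[0],L[1]),X(L[1],L[2])
B=(l==k);ys,xs=np.where(B&(np.arange(640)>350)&(np.arange(400)[:,None]>200))
b=ray(c,[(cv2.minEnclosingCircle(np.c_[xs,ys][xs>357].astype(np.float32))[0])],.059)[0,:2]
ys,xs=np.where(B[112:150,300:380]);f=ray(c,[(xs.max()+300.5,130)],.059)[0,:2]
print('c1',c1,'c2',c2,'boss',b,'end',f,'|c1c2|',np.linalg.norm(c1-c2),'|boss c1|',np.linalg.norm(b-c1),'end-c2',np.linalg.norm(f-c2))
for q in L: print(np.degrees(np.arctan2(q[1],q[0])))
o=arm.get_obs();T=o['tool_rot'];p=o['eef_pos']
ctr=np.mean([c1,c2],0)
for nm,q in(('boss',b),('c1',c1),('c2',c2),('end',f)): print(nm,(T.T@(np.r_[q,.059]-p)/.4).round(4))
E
```

```text
[ 245  123  133  124 3728]
c1 [ 0.59853524 -0.04338016] c2 [ 0.5001754  -0.06038778] boss [0.57992187 0.06526339] end [0.48154378 0.04297318] |c1c2| 0.09981941 |boss c1| 0.11022649185229363 end-c2 0.10502678390714283
-80.21866
9.810137
-80.03545
boss [-0.1241  0.1358  0.4306]
c1 [-0.1181 -0.1397  0.4304]
c2 [ 0.1314 -0.1347  0.4305]
end [0.128  0.1279 0.4307]
```

The measured lengths match the drawing: 99.8, 110.2 and 105.0 mm against 100, 110 and 105 mm. Next I'll shut the gripper and move above the boss, trimming the roll.

{"method": "jog_arm", "body": {
  "targets": [-1,-0.124,0.136,0.2,0.026,-1,-0.124,0.136,0.34,0.026,-1,-0.124,0.136,0.36,0.026,-1,-0.124,0.136,0.36,0.026,-1,-0.124,0.136,0.36,0.026,-1,-0.124,0.136,0.36,0.026,-1,-0.124,0.136,0.36,0.026,-1,-0.124,0.136,0.36,0.026,-1,-0.124,0.136,0.36,0.026,-1,-0.124,0.136,0.36,0.026]
}}

```text
clock: 3.2
eef_pos: [0.581, 0.0632, 0.0881]
tool_rot: [[-0.986, -0.167, 0.001], [-0.167, 0.986, 0.0], [-0.001, 0.0, -1.0]]
force: [0.1, -0.0, 0.3]
grip_width: -0.0
gripper_force: 0.0
```

```bash
python3 - <<'E'
from h import *
o=arm.get_obs();print({k:np.round(o[k],4).tolist() for k in('clock','eef_pos','tool_rot','force','grip_width')})
cv2.imwrite('pics/w2.png',arm.snapshot('wrist')[:,:,::-1])
T=o['tool_rot']
for nm,q in(('boss',(.5799,.0653)),('c1',(.5985,-.0434)),('c2',(.5002,-.0604)),('end',(.4815,.0430))): print(nm,(T.T@(np.r_[q,.059]-o['eef_pos'])/.4).round(4))
E
```

```text
{'clock': 3.2, 'eef_pos': [0.581, 0.0632, 0.0881], 'tool_rot': [[-0.986, -0.1668, 0.0012], [-0.1668, 0.986, 0.0005], [-0.0013, 0.0002, -1.0]], 'force': [0.0819, -0.0202, 0.3489], 'grip_width': -0.0}
boss [0.0019 0.0057 0.0728]
c1 [ 0.0014 -0.27    0.0727]
c2 [ 0.2508 -0.2709  0.0724]
end [ 0.2537 -0.0082  0.0725]
```

View pics/w2.png

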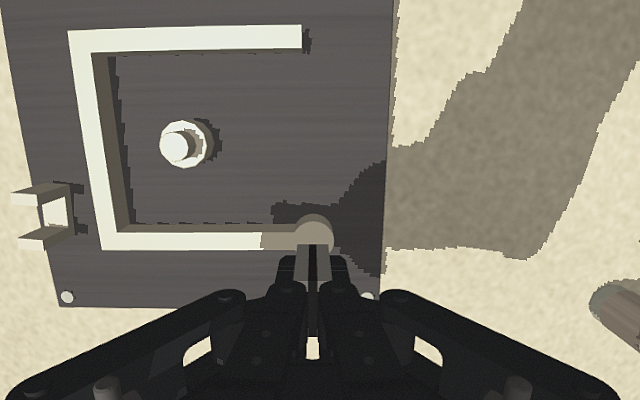

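The picture shows the closed fingertips directly over the boss at (314,235), with the clip and knob well clear of the path. Now I'll descend.

{"method": "jog_arm", "body": {
  "targets": [-1,0.002,0.004,0.03,0,-1,0.002,0.004,0.05,0,-1,0.002,0.004,0.06,0,-1,0.002,0.004,0.067,0,-1,0.002,0.004,0.072,0,-1,0.002,0.004,0.076,0,-1,0.002,0.004,0.079,0,-1,0.002,0.004,0.079,0,-1,0.002,0.004,0.079,0]
}}

```text
clock: 4.15
eef_pos: [0.5794, 0.0647, 0.0559]
tool_rot: [[-0.986, -0.167, -0.0], [-0.167, 0.986, 0.0], [0.0, 0.0, -1.0]]
force: [-1.9, 0.0, 3.1]
grip_width: 0.0003
gripper_force: 1.6
```

Contact is good: 3.1 N at about 3.1 mm of press. I'll press about 1 mm more and start along run 1.

{"method": "jog_arm", "body": {
  "targets": [-1,0,0,0.0025,0,-1,0,-0.005,0.0025,0,-1,0,-0.0125,0.0025,0,-1,0,-0.02,0.0025,0,-1,0,-0.0275,0.0025,0,-1,0,-0.035,0.0025,0,-1,0,-0.0425,0.0025,0,-1,0,-0.05,0.0025,0,-1,-0.001,-0.0575,0.0025,0,-1,-0.001,-0.065,0.0025,0,-1,-0.001,-0.0725,0.0025,0,-1,-0.001,-0.08,0.0025,0]
}}

```text
clock: 5.35
eef_pos: [0.5854, 0.033, 0.0547]
tool_rot: [[-0.986, -0.167, -0.0], [-0.167, 0.986, 0.0], [0.0, 0.0, -1.0]]
force: [-0.1, 2.3, 3.8]
grip_width: -0.0001
gripper_force: 2.2
```

{"method": "jog_arm", "body": {
  "targets": [-1,0,-0.0075,0,0,-1,0,-0.015,0,0,-1,0,-0.0225,0,0,-1,0,-0.03,0,0,-1,0,-0.0375,0,0,-1,0,-0.045,0,0,-1,0,-0.0525,0,0,-1,0,-0.06,0,0,-1,0,-0.0675,0,0,-1,0,-0.075,0,0,-1,0,-0.0825,0,0,-1,0,-0.09,0,0]
}}

```text
clock: 6.55
eef_pos: [0.5914, -0.0025, 0.0547]
tool_rot: [[-0.986, -0.167, -0.0], [-0.167, 0.986, 0.0], [0.0, 0.0, -1.0]]
force: [-1.3, 3.0, 4.7]
grip_width: 0.0002
gripper_force: 2.2
```

{"method": "jog_arm", "body": {
  "targets": [-1,0,-0.0075,0,0,-1,0,-0.015,0,0,-1,0,-0.0225,0,0,-1,0,-0.03,0,0,-1,0,-0.0375,0,0,-1,0,-0.045,0,0,-1,0,-0.0525,0,0,-1,0,-0.06,0,0,-1,0,-0.0675,0,0,-1,0,-0.075,0,0,-1,0,-0.0825,0,0,-1,0,-0.09,0,0]
}}

```text
clock: 7.75
eef_pos: [0.5974, -0.0379, 0.0547]
tool_rot: [[-0.986, -0.167, -0.0], [-0.167, 0.986, 0.0], [0.0, 0.0, -1.0]]
force: [-0.2, 3.3, 3.1]
grip_width: 0.0001
gripper_force: 2.2
```

{"method": "jog_arm", "body": {
  "targets": [-1,0,-0.0075,0,0,-1,0,-0.0145,0,0,-1,0,-0.0145,0,0,-1,0.0075,-0.0145,0,0,-1,0.015,-0.0145,0,0,-1,0.0225,-0.0145,0,0,-1,0.03,-0.0145,0,0,-1,0.0375,-0.0145,0,0,-1,0.045,-0.0145,0,0,-1,0.0525,-0.0145,0,0,-1,0.06,-0.0145,0,0,-1,0.0675,-0.0145,0,0]
}}

```text
clock: 8.95
eef_pos: [0.5715, -0.0479, 0.0547]
tool_rot: [[-0.986, -0.167, 0.0], [-0.167, 0.986, 0.0], [-0.0, 0.0, -1.0]]
force: [2.8, -0.4, 4.3]
grip_width: -0.0003
gripper_force: 2.2
```

{"method": "jog_arm", "body": {
  "targets": [-1,0.0075,0,0,0,-1,0.015,0,0,0,-1,0.0225,0,0,0,-1,0.03,0,0,0,-1,0.0375,0,0,0,-1,0.045,0,0,0,-1,0.0525,0,0,0,-1,0.06,0,0,0,-1,0.0675,0,0,0,-1,0.075,0,0,0,-1,0.0825,0,0,0,-1,0.09,0,0,0]
}}

```text
clock: 10.15
eef_pos: [0.536, -0.054, 0.0547]
tool_rot: [[-0.986, -0.167, -0.0], [-0.167, 0.986, 0.0], [0.0, 0.0, -1.0]]
force: [2.5, 0.9, 4.6]
grip_width: 0.0001
gripper_force: 2.2
```

{"method": "jog_arm", "body": {
  "targets": [-1,0.0075,0,0,0,-1,0.015,0,0,0,-1,0.0225,0,0,0,-1,0.03,0,0,0,-1,0.0375,0,0,0,-1,0.045,0,0,0,-1,0.0525,0,0,0,-1,0.06,0,0,0,-1,0.0675,0,0,0,-1,0.075,0,0,0,-1,0.0825,0,0,0,-1,0.087,0,0,0]
}}

```text
clock: 11.35
eef_pos: [0.5016, -0.0599, 0.0547]
tool_rot: [[-0.986, -0.167, -0.0], [-0.167, 0.986, 0.0], [0.0, 0.0, -1.0]]
force: [3.2, 1.3, 4.7]
grip_width: 0.0003
gripper_force: 2.2
```

{"method": "jog_arm", "body": {
  "targets": [-1,0.003,0,0,0,-1,0.004,0.0075,0,0,-1,0.004,0.015,0,0,-1,0.004,0.0225,0,0,-1,0.004,0.03,0,0,-1,0.004,0.0375,0,0,-1,0.004,0.045,0,0,-1,0.004,0.0525,0,0,-1,0.004,0.06,0,0,-1,0.004,0.0675,0,0,-1,0.004,0.075,0,0,-1,0.004,0.0825,0,0]
}}

```text
clock: 12.55
eef_pos: [0.4948, -0.0272, 0.0547]
tool_rot: [[-0.986, -0.167, 0.0], [-0.167, 0.986, 0.0], [-0.0, 0.0, -1.0]]
force: [1.2, -2.6, 4.0]
grip_width: 0.0002
gripper_force: 2.2
```

{"method": "jog_arm", "body": {
  "targets": [-1,0,0.0075,0,0,-1,0,0.015,0,0,-1,0,0.0225,0,0,-1,0,0.03,0,0,-1,0,0.0375,0,0,-1,0,0.045,0,0,-1,0,0.0525,0,0,-1,0,0.06,0,0,-1,0,0.0675,0,0,-1,0,0.075,0,0,-1,0,0.0825,0,0,-1,0,0.09,0,0]
}}

```text
clock: 13.75
eef_pos: [0.4887, 0.0082, 0.0547]
tool_rot: [[-0.986, -0.167, -0.0], [-0.167, 0.986, 0.0], [0.0, 0.0, -1.0]]
force: [1.1, -3.0, 4.8]
grip_width: -0.0001
gripper_force: 2.2
```

{"method": "jog_arm", "body": {
  "targets": [-1,0.001,0.0075,0,0,-1,0.002,0.015,0,0,-1,0.002,0.0225,0,0,-1,0.002,0.03,0,0,-1,0.002,0.0375,0,0,-1,0.002,0.045,0,0,-1,0.002,0.0525,0,0,-1,0.002,0.06,0,0,-1,0.002,0.0675,0,0,-1,0.002,0.074,0,0,-1,0.002,0.074,0,0,-1,0.002,0.074,0,0]
}}

```text
clock: 14.95
eef_pos: [0.4829, 0.0377, 0.0547]
tool_rot: [[-0.986, -0.168, -0.0], [-0.168, 0.986, 0.001], [0.0, 0.001, -1.0]]
force: [-0.0, 0.2, 4.0]
grip_width: 0.0002
gripper_force: 2.2
```

{"method": "jog_arm", "body": {
  "targets": [-1,0,0,-0.005,0,-1,0,0,-0.01,0,-1,0,0,-0.02,0,-1,0,0,-0.05,0,-1,0,0,-0.12,0,-1,0,0,-0.22,0,-1,0,0,-0.32,0,-1,0,0,-0.4,0,-1,0,0,-0.4,0,-1,0,0,-0.4,0,-1,0,0,-0.4,0]
}}

```text
clock: 16.05
eef_pos: [0.4822, 0.0369, 0.214]
tool_rot: [[-0.986, -0.167, -0.002], [-0.167, 0.986, -0.0], [0.002, 0.0, -1.0]]
force: [-0.1, -0.6, -0.5]
grip_width: 0.0001
gripper_force: 0.0
```

```bash
python3 - <<'E'
from h import *
cv2.imwrite('pics/w3.png',arm.snapshot('wrist')[:,:,::-1]);print(arm.get_obs()['clock'])
E
```

```text
16.1
```

View pics/w3.png

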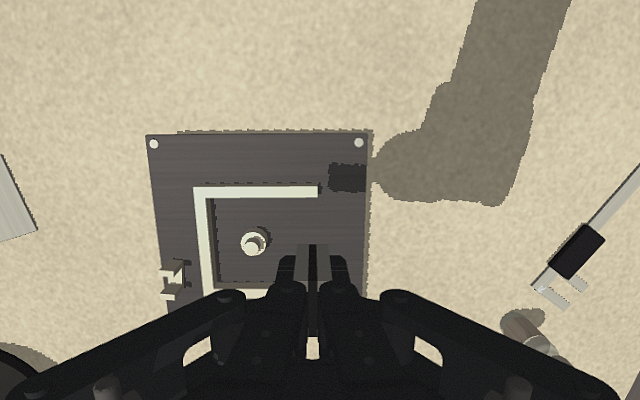

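The fingers are clear of the bed, and the knob (253,242) and clip (173,275) are still standing where they were relative to the rim. The trace ended at the finish end, so I'm handing in.

```bash
python3 -c "
from workcell import arm
print(arm.finish_job())"
```

```text
the job is handed in; nothing more can be done
None
```

I traced the whole rim from the boss round both corners to the plain end, with the bed pressed about 3–4 mm (3–5 N) at every reading. The fingers are clear, the knob and clip look undisturbed, and the job is handed in at about 16 s, but no verdict came back.

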